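# Fit the pressure gauge to the inflator's quick coupler

## Robot

A 7-joint arm with a two-finger parallel gripper is mounted at the origin on the work surface. World frame = base frame: x ahead of the robot, y to its left, z up, the work surface at z = 0. Lengths are in m, angles in degrees, forces in N, time in s.
With the tool pointing down it reaches from about 0.425 to 0.875 m from the base axis. Payload 4.7 kg.
Tool frame: the origin (TCP) lies at the very end of the fingers, on their centre line; the grasp point (between the pads) lies 19 mm behind it (robot.pinch_z is the distance from the TCP to the grasp point, in m); z points along the fingers, y is the line along which they close (so a half turn about z gives the same grasp; the last joint's range is limited). The gripper opens to 87 mm and grips with 3 to 60 N. Pads are 19 mm wide; open, the fingers measure 117 mm over their backs; the gripper's body (75 mm by 190 mm) begins 51 mm behind the grasp point.
Start: joints at [-71.156, 18.392, -4.016, 83.108, 1.295, 78.541, -3.26], TCP at [0.201, 0.618, 0.223] pointing down, gripper open.
Joint ranges: [-163.93, 163.93], [-17.29, 119.83], [-79.2, 71.16], [3.27, 140.29], [-89.18, 269.18], [5.43, 117.66], [-154.24, 154.24]. Speed limits (degrees/s): [147.25, 147.25, 180, 180, 180, 180, 180].

## Interface

Orientations are given as a 3x3 rotation matrix whose columns are the frame's x, y, z axes.
In Python, from station import readout, camera, camera_info, ticket, robot gives the robot as it stands.
- The arm moves only by the tool send_rows, never from a script. Its argument "steps" is a list of rows, each a list of 3 entries, a list of its own where there are three numbers: the shift along the world's x, y, z in m, then the turn about the world's z in rad, then the finger opening in m, from 0 to 0.087. A call has 1 to 12 rows; each row is the pose to reach, as a shift and turn from the pose commanded when the call began; what a row does not reach only later rows make up. A row lasts 1/12 s, in which the tool goes at most 41.7 mm and 7.16 degrees, less where a joint would pass 70% of its speed; a pose out of reach is approached as far as the arm can. A call with a gripper value outside its range is refused whole. The fingers move at their own pace and stop on an object; the grip force is fixed at half the most. Time passes only in rows, so rows that repeat a pose let the fingers close. It gives the time, the measured TCP pose, the force, the opening and the grip force at its end, in the units of the state.
- readout.read_state(): the state, without advancing time (a new reading comes with each control period).
- camera(name): name is "scene" or "top" or "wrist"; returns the picture (400x640x3 uint8, red, green, blue); there is no depth.
- camera_info(name): a dict with "fx", "fy", "cx", "cy" (pixels), "k1" (the pictures are not rectified: a ray, as slopes to the right and down, at radius r is drawn at 1 + k1 r^2 times it, then the intrinsics apply), "T" (4x4, takes a point from camera to world coordinates). Camera axes: x right, y up, looking along -z (the intrinsics and any distortion apply to the point x, -y, -z); pixel columns grow to the right and rows downward; lengths in m; the calibration is good to about 2 mm. A picture is of the moment at which its call begins: read the wrist's pose just before it. camera_info takes no time and is no camera call; for the wrist camera it gives the pose at the moment of the call.
- ticket.job_done(): hands the job in; it is judged then, once.
The state is a dict: "t": time; "joints": joint angles; "qd": joint speeds; "joint_efforts": joint torques, N m; "tcp_pos": TCP position; "tcp_rot": TCP orientation; "contact_force": force on the tool from outside, world axes, zero at the start; "ft_torque": the same for the moment, N m; "width": opening from 0.0 (shut) to 1.0 (fully open); "grasp_force": force on a finger pad.
Only numpy, scipy, OpenCV 4.12 (cv2) and the standard library are available. Lean on these libraries where they do the work, as an engineer would, in place of code of your own. Each camera call takes 0.05 s, during which the arm holds its last target. There are 200 camera calls.

## Task

The guest-bed inflator on the living-room table has a quick coupler on top: pull its sleeve back (down) until it catches and stays back, then take the pressure gauge from its wooden block and push its plug fully home in the coupler, straight and gently, until the sleeve springs forward again and locks it. Never push the gauge against the inflator with more than 35 N, do not topple or shove aside the mug, the remote control and the nozzle, and leave the gauge standing locked in the coupler with its sleeve fully forward.

Things in the scene. Friction and masses are not known exactly. Their poses are not given: they have to be found in the camera images.
- pump: Inflator: grey plastic box 120 (x) x 190 (y) x 70 mm high, fixed, origin under its centre. On its top a steel coupler stands, mouth up, on a black rubber grommet 60 mm across; two buttons 8 mm high at its -y end. Coupler above the box: stem 26 mm thick to 30 mm, then barrel 28 mm thick to the flat rim at 63 mm; bore 18 mm wide, sharp-edged.
- port (a point): Fixed to the box: centre of the coupler's mouth (rim height, 133 mm up) IF the coupler stood at the box's middle. But the coupler floats: it may stand up to 9 mm off along the box's x and along its y (not measured: see or feel it), slides level on about 8 N, at most 10 mm off the middle, and stays where left. Closing a gripper on the sleeve with 20 N or more slides it midway between the fingers.
- collar (a point): Fixed to the box, 23 mm below point port: height of the upper face of the sleeve's collar when forward. The brass sleeve round the barrel is 38 mm across, 24 mm high, top 5 mm below the rim; its lower 6 mm is a collar 50 mm across. Pinch its sides or press down on the collar; the box's top is 40 mm below this point. It floats with the coupler.
- sleeve (a joint): How far the sleeve is pulled back (down), m: 0 = fully forward, its sprung rest; 0.015 = end. Pulling takes 3 N, rising to 12 to 18 N near 0.009, where it rides over a catch, then easier; drawn past 0.013 and let go, it stays at about 0.012. While it is forward, dogs let a plug in only 8 mm. Seating the plug frees the catch: the sleeve jumps forward by itself. Pulled with a plug in, it unlocks.
- valve (a point): Fixed to the box, 23 mm below point port: height of the sprung valve in the bore (floats with the coupler). With the sleeve back a plug slides freely to here, then must be pressed on: 5 N rising to 8 to 10 N. 1 to 2 mm before its shoulder meets the rim the sleeve snaps forward and locks it; the valve may then lift it by up to 2 mm of play.
- gauge: Loose pressure gauge, about 120 g, plug down in the wooden block; origin at the plug's lower end, z up its axis. Plug 16 mm thick, 28 mm long, its last 4 mm tapering to 13 mm, grooved; six-sided shoulder 26 mm across from 28 to 36 mm; on it an upright dial 54 mm across, 24 mm thick along the gauge's x, flat faces (white one to +x), top at 93 mm. Any turn about the vertical suits the coupler.
- dial (a point): Centre of the gauge's dial, 66 mm above its origin. Grip here from above, on the two flat faces (24 mm apart along the gauge's x).
- shoulder (a point): On the gauge's axis, 28 mm above its origin: the underside of the shoulder, which meets the coupler's rim when the plug is fully home.
- stand: The parking block of light wood, 85 x 85 x 36 mm, fixed, origin at the centre of its underside; a hole of 18.5 mm goes straight down through its middle. The gauge hangs in it by its shoulder, so its origin is 8 mm above the table.
- mug: White mug, 80 mm across, 92 mm high, origin at the centre of its foot. Bystander: leave it.
- remote: White remote control 45 x 150 x 18 mm lying flat, origin under its centre. Bystander: leave it.
- nozzle: Small grey plastic nozzle standing in the black tray, 28 mm across, 45 mm high, origin at its foot. Bystander: leave it.

How it is judged (in metres and radians):
On the way, in this order (a step that is already met when the one before it is completed fails the run):
1. the sleeve is pulled back past its catch while the gauge is out of the coupler (value of joint sleeve above 0.0095 m and horizontal distance between shoulder and port above 0.06 m), for 0.3 s.
2. the plug is home in the coupler and the sleeve has sprung forward (value of joint sleeve below 0.002 m and horizontal distance between shoulder and port below 0.016 m and z of shoulder in the frame of port between -0.004 and 0.0045 m), for 0.2 s.
At the end, for the whole second after the job is handed in: The gauge's plug is in the coupler with its shoulder no more than 4.5 mm above the height of the rim (as the locked plug's play allows) and within 16 mm sideways of the inflator's middle, upright within 0.12 rad, at rest and let go, and the sleeve is forward to within 2 mm (all of step 2 and angle between gauge's own z axis and vertical below 0.12 rad and linear speed of gauge below 0.02 m/s and not (contact force between the fingers and gauge above 0.3 N)); the robot touches nothing.
It fails at once if the gauge is pressed against the inflator or its coupler with more than 35 N (contact force between gauge and pump above 35 N).
It fails at once if a bystander (mug, remote, nozzle) is shoved more than 30 mm or toppled (distance of any of mug, remote, nozzle from where it was at the start of the episode above 0.03 m or angle between any of mug, nozzle's own z axis and vertical above 0.6 rad).
It also fails if it takes over 72 s, if anything falls off the work surface, if the arm or the gripper's body presses on something with over 40 N, if the wrist force passes 120 N, or if a joint passes its speed limit or range.

## Working session

There is one attempt and no reset: what is moved stays moved. The work goes in short steps, Python scripts to look and compute and a tool call to move; the robot and the scene stay as the last step left them, time stands still between calls to the robot, and variables do not carry over. Pictures are saved under pics/ and viewed, at most 10 in all, crops included, and the job is handed in when it is done.

Besides the shell and the picture viewer there is one more tool, called after ">>>" as name(argument=value, ...), one argument or row to a line, values as JSON. send_rows: Moves the arm, as the interface text tells. Its arguments: {"type":"object","properties":{"steps":{"type":"array"}},"required":["steps"]}

```bash
mkdir -p pics; cat > h.py <<'E'
import numpy as np,cv2
from station import readout,camera,camera_info,ticket,robot
def ray(ci,u,v):
    x=(u-ci['cx'])/ci['fx'];y=(v-ci['cy'])/ci['fy']
    rd=np.hypot(x,y);r=rd
    for _ in range(20): r=rd/(1+ci['k1']*r*r)
    s=r/rd if rd>0 else 1
    T=np.array(ci['T']);return T[:3,3],T[:3,:3]@np.array([x*s,-y*s,-1])
def onz(ci,u,v,z):
    o,d=ray(ci,u,v);return o+d*(z-o[2])/d[2]
def proj(ci,p):
    T=np.array(ci['T']);q=T[:3,:3].T@(np.array(p)-T[:3,3]);x,y=q[0]/-q[2],-q[1]/-q[2]
    k=1+ci['k1']*(x*x+y*y);return ci['fx']*x*k+ci['cx'],ci['fy']*y*k+ci['cy']
def snap(name,fn):
    ci=camera_info(name);im=camera(name);cv2.imwrite('pics/'+fn,im[:,:,::-1]);np.save('pics/'+fn[:-4]+'.npy',im);return im,ci
E
python3 - <<'E'
from h import *
import pickle
s=readout.read_state();print(s);print(robot.pinch_z)
C={}
for n in('scene','top','wrist'):
    im,ci=snap(n,n+'0.png');C[n]=ci;print(n,np.round(ci['T'],3).tolist(),ci['fx'])
pickle.dump(C,open('C.pkl','wb'))
E
```

```text
{'t': 0.0, 'joints': array([-71.15658756,  18.43944836,  -4.01415093,  83.17521082,
         1.29359639,  78.54069865,  -3.25872535]), 'qd': array([-0.05604779,  0.04222324,  0.01349387,  0.04470214,  0.03013499,
       -0.06994983, -0.04141339]), 'joint_efforts': array([-4.90107723e-04, -4.91303194e+01, -4.04242957e-01, -3.12530065e+01,
       -6.38939836e-02,  4.38399380e-02,  1.76873218e-04]), 'tcp_pos': array([0.20112666, 0.61751469, 0.22145421]), 'tcp_rot': array([[-9.50873150e-01,  3.09580341e-01, -5.15262018e-04],
       [ 3.09580758e-01,  9.50871344e-01, -1.85493477e-03],
       [-8.43034491e-05, -1.92332287e-03, -9.99998147e-01]]), 'contact_force': array([-0.1263127 , -1.06870902,  0.08968108]), 'ft_torque': array([-0.04230765, -0.02667393, -0.02964587]), 'grasp_force': 0.0, 'width': 1.0033789293174284}
0.0187
scene [[-0.494, -0.566, 0.66, 1.175], [0.869, -0.329, 0.369, 0.27], [0.008, 0.756, 0.654, 0.633], [0.0, 0.0, 0.0, 1.0]] 456.367101167032
top [[-0.021, 0.973, -0.231, 0.474], [-1.0, -0.019, 0.01, -0.009], [0.005, 0.231, 0.973, 0.847], [0.0, 0.0, 0.0, 1.0]] 389.8366492571953
wrist [[0.309, -0.916, -0.256, 0.133], [0.951, 0.297, 0.085, 0.64], [-0.002, -0.27, 0.963, 0.384], [0.0, 0.0, 0.0, 1.0]] 305.7874190593644
```

View pics/top0.png

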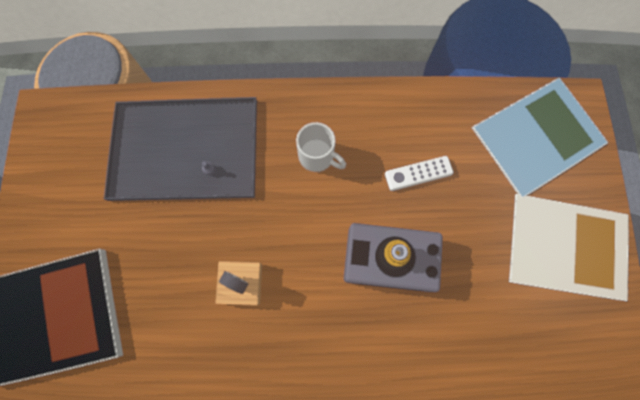

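View pics/scene0.png

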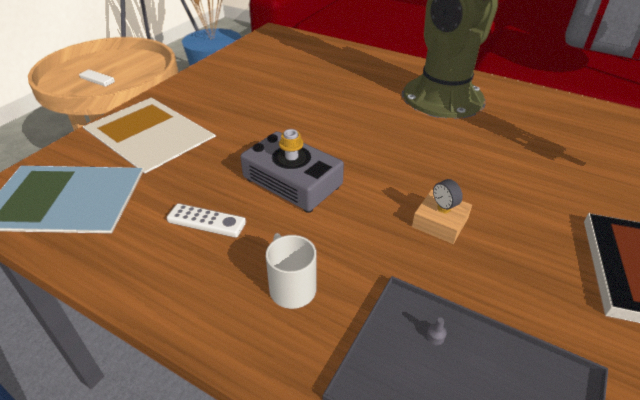

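The top view shows the pump centred near (395,258), its coupler rim at (400,252), the gauge dial at (233,283) on the block (238,283), the mug at (316,147), the remote at (419,173) and the nozzle at (208,167). The scene view agrees, with the coupler at (291,135) and the dial at (447,195).

```bash
python3 - <<'E'
from h import *
import pickle
C=pickle.load(open('C.pkl','rb'))
def blobs(n,lo,hi,box):
    im=np.load(f'pics/{n}0.npy');hsv=cv2.cvtColor(im,cv2.COLOR_RGB2HSV)
    m=cv2.inRange(hsv,lo,hi);k=np.zeros_like(m);k[box[1]:box[3],box[0]:box[2]]=255;m&=k
    c=max(cv2.findContours(m,0,2)[0],key=cv2.contourArea);return c,cv2.minAreaRect(c),cv2.boundingRect(c)
def tri(a,b):
    (o,d),(p,e)=a,b;d=d/np.linalg.norm(d);e=e/np.linalg.norm(e)
    t=np.linalg.lstsq(np.c_[d,-e],p-o,rcond=None)[0];return o+d*t[0],p+e*t[1]
# gold sleeve
rt=blobs('top',(15,140,120),(35,255,255),(370,225,425,285));rs=blobs('scene',(15,140,120),(35,255,255),(270,120,312,165))
print('gold',rt[1:],rs[1:])
print('sleeve tri',tri(ray(C['top'],*rt[1][0]),ray(C['scene'],*rs[1][0])))
print('rim top by eye',onz(C['top'],400,252,.133),'scene',onz(C['scene'],291,131,.133))
# dial (dark) top view
d=blobs('top',(0,0,0),(179,130,110),(216,262,262,305));print('dial',d[1:],onz(C['top'],*d[1][0],.085))
b=cv2.boxPoints(d[1]);print([onz(C['top'],*p,.095).round(3) for p in b])
s=blobs('top',(8,70,150),(22,190,255),(210,258,265,308));print('stand',s[1:],[onz(C['top'],*p,.036).round(3) for p in cv2.boxPoints(s[1])],onz(C['top'],*s[1][0],.036))
print('dial scene',onz(C['scene'],447,195,.074))
p=blobs('top',(100,20,40),(150,120,140),(335,215,450,300));print('pump',p[1:],[onz(C['top'],*q,.07).round(3) for q in cv2.boxPoints(p[1])])
E
```

```text
gold (((396.50006103515625, 252.50003051757812), (25.45584487915039, 25.455841064453125), 45.0), (384, 240, 26, 27)) (((290.89495849609375, 140.81907653808594), (18.71348762512207, 24.140399932861328), 86.42366790771484), (279, 131, 25, 20))
sleeve tri (array([ 0.53913722, -0.15698313,  0.11339497]), array([ 0.53956108, -0.15787831,  0.11361312]))
rim top by eye [ 0.5381419  -0.15954907  0.133     ] scene [ 0.53401228 -0.16035189  0.133     ]
dial (((233.7000274658203, 282.60003662109375), (25.938386917114258, 12.074766159057617), 26.56505012512207), (221, 273, 27, 20)) [0.49023493 0.15390995 0.085     ]
[array([0.491, 0.179, 0.095]), array([0.511, 0.169, 0.095]), array([0.489, 0.124, 0.095]), array([0.469, 0.134, 0.095])]
stand (((237.0, 282.5), (49.0, 54.0), 90.0), (210, 258, 55, 50)) [array([0.542, 0.215, 0.036]), array([0.54 , 0.103, 0.036]), array([0.442, 0.102, 0.036]), array([0.443, 0.212, 0.036])] [0.49140349 0.1576054  0.036     ]
dial scene [0.49493039 0.15872945 0.074     ]
pump (((363.03759765625, 253.50576782226562), (33.680667877197266, 57.553646087646484), 8.746161460876465), (345, 225, 40, 59)) [array([ 0.493, -0.055,  0.07 ]), array([ 0.606, -0.077,  0.07 ]), array([ 0.594, -0.144,  0.07 ]), array([ 0.482, -0.12 ,  0.07 ])]
```

>>> send_rows(
  steps=[
    [[0.3, -0.32, 0.03], -1.5, 0.087],
    [[0.3, -0.32, 0.03], -1.5, 0.087],
    [[0.3, -0.32, 0.03], -1.5, 0.087],
    [[0.3, -0.32, 0.03], -1.5, 0.087],
    [[0.3, -0.32, 0.03], -1.5, 0.087],
    [[0.3, -0.32, 0.03], -1.5, 0.087],
    [[0.3, -0.32, 0.03], -1.5, 0.087],
    [[0.3, -0.32, 0.03], -1.5, 0.087],
    [[0.3, -0.32, 0.03], -1.5, 0.087],
    [[0.3, -0.32, 0.03], -1.5, 0.087],
    [[0.3, -0.32, 0.03], -1.5, 0.087],
    [[0.3, -0.32, 0.03], -1.5, 0.087],
  ],
)

```text
t: 1.15
tcp_pos: [0.5063, 0.2908, 0.253]
tcp_rot: [[0.258, 0.966, 0.003], [0.966, -0.258, -0.003], [-0.002, 0.004, -1.0]]
contact_force: [0.1, 0.0, -0.6]
width: 1.0
grasp_force: 0.0
```

>>> send_rows(
  steps=[
    [[0.037, -0.455, -0.03], 0, 0.087],
    [[0.037, -0.455, -0.03], 0, 0.087],
    [[0.037, -0.455, -0.03], 0, 0.087],
    [[0.037, -0.455, -0.03], 0, 0.087],
    [[0.037, -0.455, -0.03], 0, 0.087],
    [[0.037, -0.455, -0.03], 0, 0.087],
    [[0.037, -0.455, -0.03], 0, 0.087],
    [[0.037, -0.455, -0.03], 0, 0.087],
    [[0.037, -0.455, -0.03], 0, 0.087],
    [[0.037, -0.455, -0.03], 0, 0.087],
    [[0.037, -0.455, -0.03], 0, 0.087],
    [[0.037, -0.455, -0.03], 0, 0.087],
  ],
)

```text
t: 2.15
tcp_pos: [0.5362, -0.1676, 0.2225]
tcp_rot: [[0.254, 0.967, -0.0], [0.967, -0.254, -0.006], [-0.006, 0.001, -1.0]]
contact_force: [-0.7, -1.1, 0.3]
width: 1.005
grasp_force: 0.0
```

```bash
python3 - <<'E'
from h import *
import pickle
s=readout.read_state();print(s['tcp_pos'],s['joints'])
im,ci=snap('wrist','w1.png');pickle.dump(ci,open('w1.pkl','wb'))
hsv=cv2.cvtColor(im,cv2.COLOR_RGB2HSV);m=cv2.inRange(hsv,(15,140,90),(35,255,255))
c=max(cv2.findContours(m,0,2)[0],key=cv2.contourArea);print(cv2.boundingRect(c),cv2.minEnclosingCircle(c))
print(proj(ci,(.538,-.158,.133)),proj(ci,(.538,-.158,.104)))
E
```

```text
[ 0.5361911  -0.16758767  0.22247426] [-22.42825267   8.54979796  40.96045095  97.342655    -5.40916803
  76.15480404   4.79048054]
(74, 0, 159, 263) ((133.0, 131.0), 143.67333984375)
(np.float64(318.041743179285), np.float64(192.49290084444675)) (np.float64(318.2963367972577), np.float64(184.89505694943264))
```

View pics/w1.png

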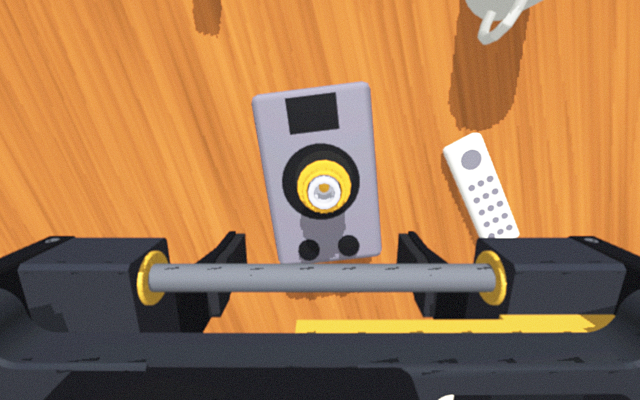

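The wrist view shows the coupler between the fingers, with the rim centred near (324,193), against a prediction of (318,192). I'll refine it with masks.

```bash
python3 - <<'E'
from h import *
import pickle
ci=pickle.load(open('w1.pkl','rb'));im=np.load('pics/w1.npy')
hsv=cv2.cvtColor(im,cv2.COLOR_RGB2HSV)
r=np.zeros(im.shape[:2],np.uint8);cv2.circle(r,(322,186),45,255,-1)
g=cv2.inRange(hsv,(15,140,90),(35,255,255))&r
c=max(cv2.findContours(g,0,2)[0],key=cv2.contourArea);gb=cv2.boundingRect(c);print('gold',gb)
w=cv2.inRange(hsv,(0,0,120),(179,70,255))&r
c=max(cv2.findContours(w,0,2)[0],key=cv2.contourArea);e=cv2.minEnclosingCircle(c);print('rim',e,cv2.boundingRect(c))
p=onz(ci,*e[0],.133);q=onz(ci,e[0][0]+e[1],e[0][1],.133);print(p,'radius',np.linalg.norm(q-p))
# collar leftmost/rightmost
x=gb[0]+gb[2]/2;
ys,xs=np.nonzero(g);print('collar L/R',xs.min(),ys[xs==xs.min()].mean(),xs.max(),ys[xs==xs.max()].mean())
for xx in(xs.min(),xs.max()): print(onz(ci,xx,ys[xs==xx].mean(),.110))
E
```

```text
gold (297, 159, 55, 55)
rim ((322.0, 186.0), 45.000099182128906) (277, 141, 91, 91)
[ 0.54268295 -0.15338102  0.133     ] radius 0.03802818430256601
collar L/R 297 186.0 351 185.0
[ 0.51914208 -0.15271517  0.11      ]
[ 0.56750718 -0.16442948  0.11      ]
```

>>> send_rows(
  steps=[
    [[0.005, -0.002, -0.06], 0, 0.087],
    [[0.005, -0.002, -0.06], 0, 0.087],
    [[0.005, -0.002, -0.06], 0, 0.087],
    [[0.005, -0.002, -0.08], 0, 0.087],
    [[0.005, -0.002, -0.095], 0, 0.087],
    [[0.005, -0.002, -0.109], 0, 0.087],
    [[0.005, -0.002, -0.109], 0, 0.087],
    [[0.005, -0.002, -0.109], 0, 0.087],
    [[0.005, -0.002, -0.109], 0, 0.087],
  ],
)

```text
t: 2.95
tcp_pos: [0.5443, -0.1586, 0.1151]
tcp_rot: [[0.241, 0.971, 0.002], [0.971, -0.241, -0.0], [0.0, 0.002, -1.0]]
contact_force: [0.2, -0.9, -0.6]
width: 0.999
grasp_force: 0.0
```

>>> send_rows(
  steps=[
    [[0, 0, 0], 0, 0.03],
    [[0, 0, 0], 0, 0.03],
    [[0, 0, 0], 0, 0.03],
    [[0, 0, 0], 0, 0.03],
    [[0, 0, 0], 0, 0.03],
    [[0, 0, 0], 0, 0.03],
    [[0, 0, 0], 0, 0.03],
    [[0, 0, 0], 0, 0.03],
    [[0, 0, 0], 0, 0.03],
    [[0, 0, 0], 0, 0.03],
  ],
)

```text
t: 3.78
tcp_pos: [0.5417, -0.1586, 0.1132]
tcp_rot: [[0.242, 0.97, -0.004], [0.97, -0.242, 0.001], [0.0, -0.004, -1.0]]
contact_force: [-4.9, 2.1, 2.8]
width: 0.451
grasp_force: 30.0
```

>>> send_rows(
  steps=[
    [[0, 0, -0.003], 0, 0.03],
    [[0, 0, -0.005], 0, 0.03],
    [[0, 0, -0.007], 0, 0.03],
    [[0, 0, -0.009], 0, 0.03],
    [[0, 0, -0.011], 0, 0.03],
    [[0, 0, -0.013], 0, 0.03],
    [[0, 0, -0.015], 0, 0.03],
    [[0, 0, -0.016], 0, 0.03],
    [[0, 0, -0.017], 0, 0.03],
    [[0, 0, -0.017], 0, 0.03],
  ],
)

```text
t: 4.62
tcp_pos: [0.5428, -0.1587, 0.0982]
tcp_rot: [[0.242, 0.97, -0.001], [0.97, -0.242, 0.002], [0.001, -0.001, -1.0]]
contact_force: [-6.7, 3.3, 13.3]
width: 0.451
grasp_force: 30.0
```

>>> send_rows(
  steps=[
    [[0, 0, -0.002], 0, 0.03],
    [[0, 0, -0.002], 0, 0.03],
    [[0, 0, -0.002], 0, 0.03],
  ],
)

```text
t: 4.87
tcp_pos: [0.5445, -0.159, 0.098]
tcp_rot: [[0.242, 0.97, 0.003], [0.97, -0.242, 0.001], [0.002, 0.002, -1.0]]
contact_force: [-7.9, 3.2, 20.6]
width: 0.449
grasp_force: 30.0
```

>>> send_rows(
  steps=[
    [[0, 0, 0], 0, 0.087],
    [[0, 0, 0], 0, 0.087],
    [[0, 0, 0], 0, 0.087],
    [[0, 0, 0], 0, 0.087],
    [[0, 0, 0.01], 0, 0.087],
    [[0, 0, 0.01], 0.124, 0.087],
    [[0, 0, 0.01], 0.248, 0.087],
    [[0, 0, 0.01], 0.372, 0.087],
    [[0, 0, 0.01], 0.496, 0.087],
    [[0, 0, 0.01], 0.62, 0.087],
    [[0, 0, 0.01], 0.744, 0.087],
    [[0, 0, 0.01], 0.868, 0.087],
  ],
)

```text
t: 5.87
tcp_pos: [0.5433, -0.159, 0.1049]
tcp_rot: [[-0.589, 0.808, 0.0], [0.808, 0.589, -0.0], [-0.0, 0.0, -1.0]]
contact_force: [-0.1, 0.3, -0.3]
width: 1.0
grasp_force: 0.0
```

>>> send_rows(
  steps=[
    [[0, 0, 0], 0.12, 0.087],
    [[0, 0, 0], 0.24, 0.087],
    [[0, 0, 0], 0.36, 0.087],
    [[0, 0, 0], 0.48, 0.087],
    [[0, 0, 0], 0.6, 0.087],
    [[0, 0, 0], 0.7, 0.087],
    [[0, 0, 0], 0.7, 0.087],
    [[0, 0, 0], 0.7, 0.087],
  ],
)

```text
t: 6.53
tcp_pos: [0.5433, -0.159, 0.1048]
tcp_rot: [[-0.969, 0.247, 0.0], [0.247, 0.969, 0.0], [-0.0, 0.0, -1.0]]
contact_force: [0.4, -0.1, 0.3]
width: 1.001
grasp_force: 0.0
```

```bash
python3 - <<'E'
from h import *
s=readout.read_state();print(s['tcp_pos'],s['tcp_rot'],s['contact_force'])
im,ci=snap('scene','s1.png')
cv2.imwrite('pics/s1c.png',cv2.resize(im[80:220,200:360,::-1],None,fx=4,fy=4))
E
```

```text
[ 0.54330412 -0.15904079  0.10484166] [[-9.68951053e-01  2.47252467e-01  2.71478662e-04]
 [ 2.47252487e-01  9.68951085e-01  4.39357315e-05]
 [-2.52186326e-04  1.09695348e-04 -9.99999962e-01]] [ 0.4253026  -0.12324666  0.27276141]
```

View pics/s1c.png

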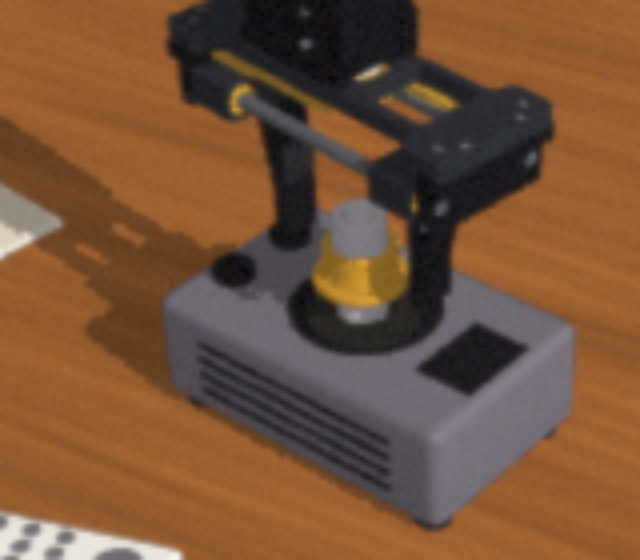

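The picture shows the sleeve latched down, with about 17 mm of steel barrel exposed above the brass. Next I pinch across to centre the coupler on the other axis.

>>> send_rows(
  steps=[
    [[0, 0, 0], 0, 0.03],
    [[0, 0, 0], 0, 0.03],
    [[0, 0, 0], 0, 0.03],
    [[0, 0, 0], 0, 0.03],
    [[0, 0, 0], 0, 0.03],
    [[0, 0, 0], 0, 0.03],
    [[0, 0, 0], 0, 0.03],
    [[0, 0, 0], 0, 0.03],
    [[0, 0, 0], 0, 0.03],
    [[0, 0, 0], 0, 0.03],
  ],
)

```text
t: 7.42
tcp_pos: [0.5433, -0.159, 0.1046]
tcp_rot: [[-0.97, 0.244, 0.0], [0.244, 0.97, -0.0], [-0.0, -0.0, -1.0]]
contact_force: [1.1, -0.7, -1.0]
width: 0.416
grasp_force: 30.0
```

```bash
python3 - <<'E'
from h import *
s=readout.read_state();print(s['tcp_pos'],s['contact_force'],s['width'])
E
```

```text
[ 0.5432705  -0.1590301   0.10458463] [ 1.10293123 -0.7079766  -1.00192927] 0.4156779975008304
```

>>> send_rows(
  steps=[
    [[0, 0, 0], 0, 0.087],
    [[0, 0, 0], 0, 0.087],
    [[0, 0, 0], 0, 0.087],
    [[0, 0, 0], 0, 0.087],
    [[0, 0, 0], 0, 0.087],
    [[0, 0, 0.04], 0, 0.087],
    [[0, 0, 0.08], 0, 0.087],
    [[0, 0, 0.115], 0, 0.087],
    [[0, 0, 0.115], 0, 0.087],
    [[0, 0, 0.115], 0, 0.087],
  ],
)

```text
t: 8.25
tcp_pos: [0.5448, -0.1594, 0.2222]
tcp_rot: [[-0.97, 0.244, 0.005], [0.244, 0.97, -0.0], [-0.005, 0.001, -1.0]]
contact_force: [-0.6, -0.4, -1.9]
width: 0.982
grasp_force: 0.0
```

```bash
python3 - <<'E'
from h import *
s=readout.read_state();print(s['tcp_pos'],s['tcp_rot'][:,1],s['joints'])
E
```

```text
[ 0.54477921 -0.15938421  0.22216275] [2.44365574e-01 9.69682714e-01 9.48644633e-04] [-11.04215325   8.33485143  27.43801201  96.4033871   -4.01545876
  75.92289273  92.96138408]
```

>>> send_rows(
  steps=[
    [[-0.052, 0.314, 0], -0.12, 0.087],
    [[-0.052, 0.314, 0], -0.24, 0.087],
    [[-0.052, 0.314, 0], -0.36, 0.087],
    [[-0.052, 0.314, 0], -0.48, 0.087],
    [[-0.052, 0.314, 0], -0.6, 0.087],
    [[-0.052, 0.314, 0], -0.72, 0.087],
    [[-0.052, 0.314, 0], -0.84, 0.087],
    [[-0.052, 0.314, 0], -0.96, 0.087],
    [[-0.052, 0.314, 0], -1.08, 0.087],
    [[-0.052, 0.314, 0], -1.2, 0.087],
    [[-0.052, 0.314, 0], -1.32, 0.087],
    [[-0.052, 0.314, 0], -1.44, 0.087],
  ],
)

```text
t: 9.25
tcp_pos: [0.49, 0.1556, 0.2175]
tcp_rot: [[0.049, 0.999, -0.003], [0.999, -0.049, -0.002], [-0.002, -0.003, -1.0]]
contact_force: [-0.4, 0.0, 0.6]
width: 1.003
grasp_force: 0.0
```

>>> send_rows(
  steps=[
    [[0, 0, 0], -0.12, 0.087],
    [[0, 0, 0], -0.24, 0.087],
    [[0, 0, 0], -0.36, 0.087],
    [[0, 0, 0], -0.36, 0.087],
    [[0, 0, 0], -0.36, 0.087],
    [[0, 0, 0], -0.36, 0.087],
  ],
)

```text
t: 9.75
tcp_pos: [0.4908, 0.1549, 0.2186]
tcp_rot: [[0.391, 0.92, -0.001], [0.92, -0.391, -0.001], [-0.001, -0.001, -1.0]]
contact_force: [0.4, -1.1, -0.8]
width: 1.003
grasp_force: 0.0
```

```bash
python3 - <<'E'
from h import *
import pickle
s=readout.read_state();print(s['tcp_pos'],s['tcp_rot'][:,1],s['joints'])
im,ci=snap('wrist','w2.png');pickle.dump(ci,open('w2.pkl','wb'))
print(proj(ci,(.491,.155,.1)),proj(ci,(.491,.155,.036)))
cv2.imwrite('pics/w2c.png',cv2.resize(im[100:260,210:430,::-1],None,fx=3,fy=3))
E
```

```text
[0.49077422 0.15492466 0.21863909] [ 0.9203652  -0.39105847 -0.00108439] [-33.39994354   1.85279179  13.24918136 102.85103308  -0.43007431
  75.43884672 -43.06898714]
(np.float64(319.453504214989), np.float64(195.62231743165717)) (np.float64(319.790609102897), np.float64(181.6470451430053))
```

View pics/w2c.png

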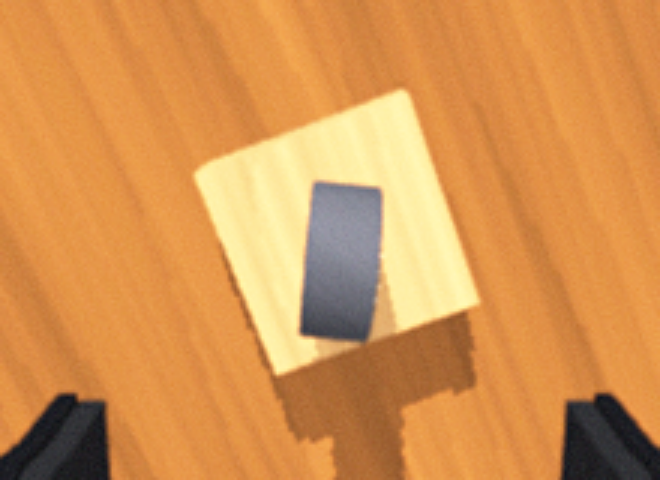

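The crop shows the dial's top as a dark band with corners at (315,182), (382,188), (367,340) and (301,336). It is turned about 5° from the fingers. The block's top corners are (405,90), (478,301), (278,374) and (197,172).

```bash
python3 - <<'E'
from h import *
import pickle
ci=pickle.load(open('w2.pkl','rb'));f=lambda p,z:onz(ci,210+p[0]/3,100+p[1]/3,z)
B=[f(p,.036) for p in[(405,90),(478,301),(278,374),(200,170)]];print('block',np.mean(B,0),[np.linalg.norm(B[i]-B[i-1]).round(4) for i in range(4)])
im=np.load('pics/w2.npy');hsv=cv2.cvtColor(im,cv2.COLOR_RGB2HSV)
m=cv2.inRange(hsv,(90,20,0),(150,255,255));k=np.zeros_like(m);k[150:220,290:350]=255
c=max(cv2.findContours(m&k,0,2)[0],key=cv2.contourArea);r=cv2.minAreaRect(c);print(r)
for z in(.101,.09,.074): print('dial',z,onz(ci,*r[0],z))
b=cv2.boxPoints(r);P=[onz(ci,*p,.09) for p in b]
for i in range(4):
  d=P[i]-P[i-1];print(np.linalg.norm(d).round(4),np.degrees(np.arctan2(d[1],d[0])).round(1))
E
```

```text
block [0.49600158 0.15609112 0.036     ] [np.float64(0.0818), np.float64(0.0859), np.float64(0.0843), np.float64(0.086)]
((323.53961181640625, 186.60397338867188), (22.885854721069336, 49.85136413574219), 5.710593223571777)
dial 0.101 [0.49807242 0.16179206 0.101     ]
dial 0.09 [0.49716379 0.1594447  0.09      ]
dial 0.074 [0.49584216 0.15603036 0.074     ]
0.0229 151.0
0.0498 61.0
0.0219 -28.7
0.0499 -117.9
```

>>> send_rows(
  steps=[
    [[0.005, 0.001, -0.03], -0.1, 0.087],
    [[0.005, 0.001, -0.06], -0.1, 0.087],
    [[0.005, 0.001, -0.09], -0.1, 0.087],
    [[0.005, 0.001, -0.115], -0.1, 0.087],
    [[0.005, 0.001, -0.135], -0.1, 0.087],
    [[0.005, 0.001, -0.15], -0.1, 0.087],
    [[0.005, 0.001, -0.164], -0.1, 0.087],
    [[0.005, 0.001, -0.164], -0.1, 0.087],
    [[0.005, 0.001, -0.164], -0.1, 0.087],
  ],
)

```text
t: 10.55
tcp_pos: [0.4957, 0.1558, 0.055]
tcp_rot: [[0.483, 0.876, -0.002], [0.876, -0.483, -0.001], [-0.002, -0.001, -1.0]]
contact_force: [0.1, 0.2, 0.3]
width: 1.0
grasp_force: 0.0
```

>>> send_rows(
  steps=[
    [[0, 0, 0], 0, 0.01],
    [[0, 0, 0], 0, 0.01],
    [[0, 0, 0], 0, 0.01],
    [[0, 0, 0], 0, 0.01],
    [[0, 0, 0], 0, 0.01],
    [[0, 0, 0], 0, 0.01],
    [[0, 0, 0], 0, 0.01],
    [[0, 0, 0], 0, 0.01],
    [[0, 0, 0], 0, 0.01],
    [[0, 0, 0], 0, 0.01],
    [[0, 0, 0], 0, 0.01],
  ],
)

```text
t: 11.47
tcp_pos: [0.4947, 0.1568, 0.0551]
tcp_rot: [[0.483, 0.875, -0.003], [0.875, -0.483, 0.001], [-0.001, -0.003, -1.0]]
contact_force: [-2.4, 0.8, -0.6]
width: 0.271
grasp_force: 29.9
```

```bash
python3 - <<'E'
from h import *
s=readout.read_state();print(s['tcp_pos'],s['tcp_rot'][:,1],s['contact_force'],s['width']*87)
E
```

```text
[0.49469181 0.15678798 0.0551224 ] [ 0.87536271 -0.48345684 -0.00309952] [-2.36547145  0.82246165 -0.55189036] 23.60934250887996
```

>>> send_rows(
  steps=[
    [[0, 0, 0.01], 0, 0.01],
    [[0, 0, 0.03], 0, 0.01],
    [[0, 0, 0.05], 0, 0.01],
    [[0, 0, 0.08], 0, 0.01],
    [[0, 0, 0.11], 0, 0.01],
    [[0, 0, 0.14], 0, 0.01],
    [[0, 0, 0.16], 0, 0.01],
    [[0, 0, 0.16], 0, 0.01],
    [[0, 0, 0.16], 0, 0.01],
  ],
)

```text
t: 12.22
tcp_pos: [0.4973, 0.156, 0.2173]
tcp_rot: [[0.484, 0.875, 0.003], [0.875, -0.484, 0.001], [0.003, 0.003, -1.0]]
contact_force: [0.4, -0.6, -1.9]
width: 0.271
grasp_force: 30.0
```

>>> send_rows(
  steps=[
    [[0.005, -0.03, 0], 0, 0.01],
    [[0.01, -0.065, 0], 0, 0.01],
    [[0.015, -0.1, 0], 0, 0.01],
    [[0.02, -0.135, 0], 0, 0.01],
    [[0.025, -0.17, 0], 0, 0.01],
    [[0.03, -0.205, 0], 0, 0.01],
    [[0.035, -0.24, 0], 0, 0.01],
    [[0.041, -0.275, 0], 0, 0.01],
    [[0.045, -0.3, 0], 0, 0.01],
    [[0.047, -0.315, 0], 0, 0.01],
    [[0.047, -0.315, 0], 0, 0.01],
    [[0.047, -0.315, 0], 0, 0.01],
  ],
)

```text
t: 13.22
tcp_pos: [0.5422, -0.1596, 0.214]
tcp_rot: [[0.486, 0.874, -0.003], [0.874, -0.486, 0.0], [-0.001, -0.003, -1.0]]
contact_force: [-0.3, 0.3, -1.1]
width: 0.274
grasp_force: 30.0
```

>>> send_rows(
  steps=[
    [[0, 0, -0.015], 0, 0.01],
    [[0, 0, -0.025], 0, 0.01],
    [[0, 0, -0.03], 0, 0.01],
    [[0, 0, -0.03], 0, 0.01],
    [[0, 0, -0.03], 0, 0.01],
  ],
)

```text
t: 13.63
tcp_pos: [0.5431, -0.158, 0.1852]
tcp_rot: [[0.483, 0.876, -0.001], [0.876, -0.483, 0.0], [-0.0, -0.001, -1.0]]
contact_force: [-0.5, -0.9, -0.3]
width: 0.275
grasp_force: 30.0
```

```bash
python3 - <<'E'
from h import *
import pickle
s=readout.read_state();print(s['tcp_pos'],s['tcp_rot'][:,1],s['contact_force'],s['width']*87)
out=[]
for n,(a,b,c,d) in dict(scene=(60,180,230,350),top=(180,300,330,450)).items():
    im,ci=snap(n,n+'2.png');pickle.dump(ci,open(n+'2.pkl','wb'));out.append(cv2.resize(im[a:b,c:d,::-1],(400,400),interpolation=cv2.INTER_CUBIC))
cv2.imwrite('pics/both2.png',np.hstack(out))
ci=pickle.load(open('scene2.pkl','rb'));print(proj(ci,(.5433,-.159,.133)),proj(ci,(.5433,-.159,.139)))
E
```

```text
[ 0.54305527 -0.15804608  0.18517581] [ 0.87587516 -0.48253678 -0.00097968] [-0.46688566 -0.85087952 -0.33733743] 23.88828343077078
(np.float64(289.04778026862806), np.float64(133.41575023344348)) (np.float64(288.9311183117109), np.float64(130.8457524575998))
```

View pics/both2.png

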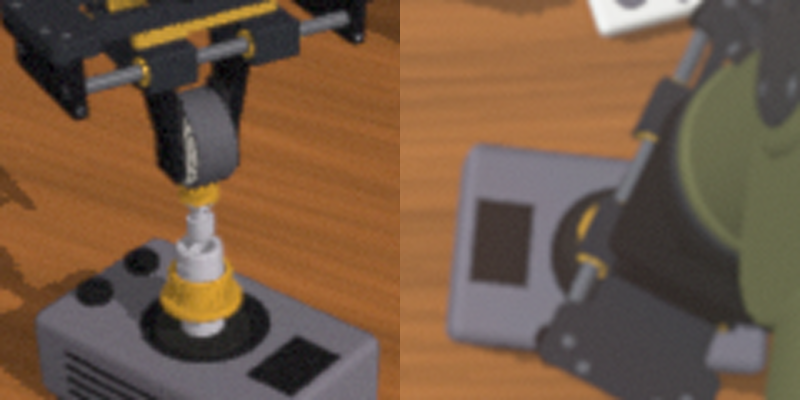

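The crop shows the plug tip just above the mouth and on the same column (about 200) as the barrel, so the axes line up. I descend gently from here.

>>> send_rows(
  steps=[
    [[0, 0, -0.003], 0, 0.01],
    [[0, 0, -0.005], 0, 0.01],
    [[0, 0, -0.007], 0, 0.01],
    [[0, 0, -0.009], 0, 0.01],
    [[0, 0, -0.011], 0, 0.01],
    [[0, 0, -0.011], 0, 0.01],
    [[0, 0, -0.011], 0, 0.01],
  ],
)

```text
t: 14.32
tcp_pos: [0.5432, -0.1589, 0.1744]
tcp_rot: [[0.484, 0.875, -0.0], [0.875, -0.484, -0.0], [-0.0, -0.0, -1.0]]
contact_force: [-0.1, -0.3, -0.7]
width: 0.273
grasp_force: 30.0
```

No force so far: the plug is in the bore.

>>> send_rows(
  steps=[
    [[0, 0, -0.002], 0, 0.01],
    [[0, 0, -0.004], 0, 0.01],
    [[0, 0, -0.006], 0, 0.01],
    [[0, 0, -0.008], 0, 0.01],
    [[0, 0, -0.01], 0, 0.01],
    [[0, 0, -0.012], 0, 0.01],
    [[0, 0, -0.014], 0, 0.01],
    [[0, 0, -0.014], 0, 0.01],
    [[0, 0, -0.014], 0, 0.01],
  ],
)

```text
t: 15.07
tcp_pos: [0.5433, -0.1589, 0.1605]
tcp_rot: [[0.484, 0.875, -0.0], [0.875, -0.484, -0.0], [-0.0, -0.0, -1.0]]
contact_force: [0.1, -0.4, -0.8]
width: 0.272
grasp_force: 30.0
```

>>> send_rows(
  steps=[
    [[0, 0, -0.001], 0, 0.01],
    [[0, 0, -0.002], 0, 0.01],
    [[0, 0, -0.003], 0, 0.01],
    [[0, 0, -0.004], 0, 0.01],
    [[0, 0, -0.005], 0, 0.01],
    [[0, 0, -0.006], 0, 0.01],
    [[0, 0, -0.007], 0, 0.01],
    [[0, 0, -0.007], 0, 0.01],
    [[0, 0, -0.007], 0, 0.01],
  ],
)

```text
t: 15.82
tcp_pos: [0.5434, -0.159, 0.1541]
tcp_rot: [[0.484, 0.875, 0.001], [0.875, -0.484, 0.0], [0.0, 0.0, -1.0]]
contact_force: [-0.8, 0.1, 3.3]
width: 0.277
grasp_force: 30.0
```

```bash
python3 - <<'E'
from h import *
s=readout.read_state();print(s['tcp_pos'],s['contact_force'])
im,ci=snap('scene','s3.png')
cv2.imwrite('pics/s3c.png',cv2.resize(im[60:180,230:350,::-1],(480,480),interpolation=cv2.INTER_CUBIC))
E
```

```text
[ 0.54340611 -0.1589547   0.15409034] [-0.78398128  0.05871827  3.33703725]
```

View pics/s3c.png

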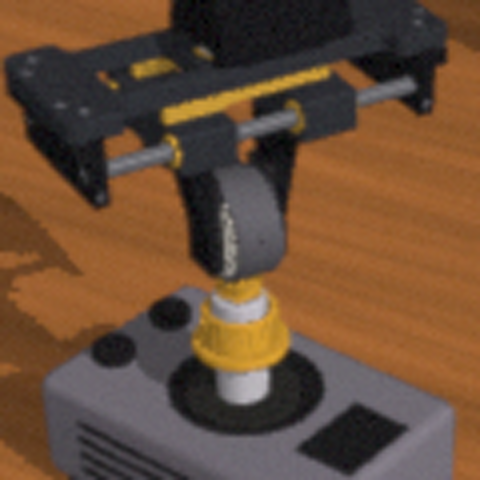

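The sleeve appears to have risen: more of the stem shows below it. I press 2 mm more to make sure it's home.

>>> send_rows(
  steps=[
    [[0, 0, -0.001], 0, 0.01],
    [[0, 0, -0.0015], 0, 0.01],
    [[0, 0, -0.002], 0, 0.01],
    [[0, 0, -0.002], 0, 0.01],
    [[0, 0, -0.002], 0, 0.01],
  ],
)

```text
t: 16.28
tcp_pos: [0.5435, -0.159, 0.1523]
tcp_rot: [[0.484, 0.875, 0.001], [0.875, -0.484, 0.0], [0.0, 0.001, -1.0]]
contact_force: [-3.2, 0.6, 6.0]
width: 0.27
grasp_force: 30.0
```

>>> send_rows(
  steps=[
    [[0, 0, -0.001], 0, 0.01],
    [[0, 0, -0.0015], 0, 0.01],
    [[0, 0, -0.002], 0, 0.01],
    [[0, 0, -0.002], 0, 0.01],
    [[0, 0, -0.002], 0, 0.01],
  ],
)

```text
t: 16.7
tcp_pos: [0.5437, -0.159, 0.1519]
tcp_rot: [[0.484, 0.875, 0.001], [0.875, -0.484, 0.0], [0.001, 0.001, -1.0]]
contact_force: [-4.5, 0.9, 14.2]
width: 0.274
grasp_force: 30.0
```

The force jumped with almost no travel, so the shoulder is on the rim. I relax, release and back off.

>>> send_rows(
  steps=[
    [[0, 0, 0.002], 0, 0.01],
    [[0, 0, 0.002], 0, 0.087],
    [[0, 0, 0.002], 0, 0.087],
    [[0, 0, 0.002], 0, 0.087],
    [[0, 0, 0.002], 0, 0.087],
    [[0, 0, 0.002], 0, 0.087],
    [[0, 0, 0.03], 0, 0.087],
    [[0, 0, 0.07], 0, 0.087],
    [[0, 0, 0.11], 0, 0.087],
    [[0, 0, 0.13], 0, 0.087],
    [[0, 0, 0.13], 0, 0.087],
    [[0, 0, 0.13], 0, 0.087],
  ],
)

```text
t: 17.7
tcp_pos: [0.5439, -0.1592, 0.2806]
tcp_rot: [[0.484, 0.875, 0.002], [0.875, -0.484, -0.0], [0.001, 0.002, -1.0]]
contact_force: [0.0, -0.6, 0.1]
width: 0.975
grasp_force: 0.0
```

```bash
python3 - <<'E'
from h import *
s=readout.read_state();print(s['t'],s['tcp_pos'],s['contact_force'],s['width'])
im,ci=snap('scene','s4.png')
print('rim',proj(ci,(.5433,-.159,.133)),'collar fwd .110',proj(ci,(.5433,-.159,.11)),'dialtop',proj(ci,(.5433,-.159,.198)))
cv2.imwrite('pics/s4c.png',cv2.resize(im[80:180,240:340,::-1],(600,600),interpolation=cv2.INTER_CUBIC))
E
```

```text
17.7 [ 0.54391445 -0.15916602  0.28056348] [ 0.0091739  -0.6157153   0.05514195] 0.9749894218702353
rim (np.float64(289.04778026862806), np.float64(133.41575023344348)) collar fwd .110 (np.float64(289.4860016033586), np.float64(143.06485343925033)) dialtop (np.float64(287.7290277067483), np.float64(104.33380224519087))
```

View pics/s4c.png

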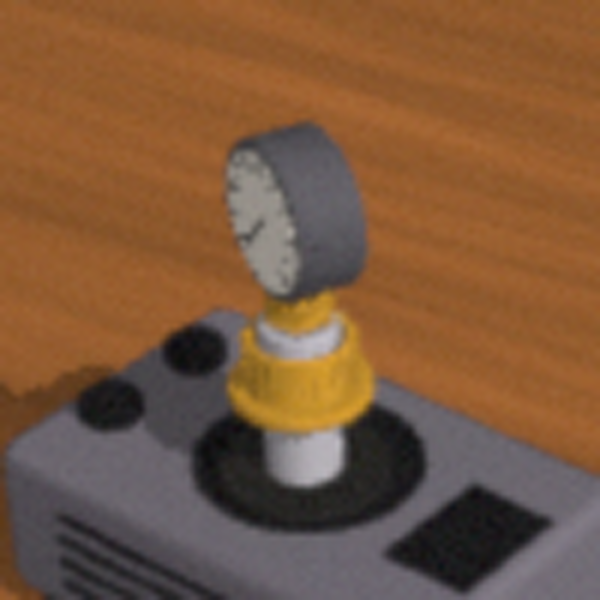

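The gauge stands upright on the coupler. The sleeve is fully forward, with only about 5 mm of barrel showing above it (rows 345–358).

```bash
python3 -c "
from station import ticket;print(ticket.job_done())"
```

```text
the job is handed in; nothing more can be done
None
```

The job is handed in: the final picture showed the gauge standing upright in the coupler with its sleeve forward. The highest force I read while pushing it in was about 14 N, and the moves took about 18 s. I never checked the mug, remote and nozzle again, and the result was not reported back.

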